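# Fit the longer extension post to the leaning tablet mount

### The arm

A 7-joint arm with a two-finger parallel gripper is mounted at the origin on the work surface. World frame = base frame: x ahead of the robot, y to its left, z up, the work surface at z = 0. Lengths are in m, angles in rad, forces in N, time in s.
With the tool pointing down it reaches from about 0.4 to 0.875 m from the base axis. Payload 6.5 kg.
Tool frame: the origin (TCP) lies at the very end of the fingers, on their centre line; the grasp point (between the pads) lies 19 mm behind it; z points along the fingers, y is the direction in which the jaws open and shut (so a half turn about z gives the same grasp; the last joint's range is limited). The gripper opens to 85 mm and grips with 20 to 120 N. Pads are 22 mm wide; open, the fingers measure 114 mm over their backs; the gripper's body (76 mm by 85 mm) begins 54 mm behind the grasp point. The pads swing forward as they close: fully open they stand 13 mm farther back than shut.
Start: joints at [-1.344, 0.536, -0.004, 1.538, 0.003, 1.067, -0.071], TCP at [0.188, 0.622, 0.231] pointing down, gripper open.
Joint ranges: [-2.7, 2.7], [-0.37, 2.16], [-1.27, 1.26], [0.24, 2.4], [-1.31, 4.45], [0.19, 1.91], [-2.76, 2.76]. Speed limits (rad/s): [2.39, 2.39, 3.14, 3.14, 3.14, 3.14, 3.14].

### API

Orientations are given as a 3x3 rotation matrix whose columns are the frame's x, y, z axes.
In Python, from station import bot, imaging gives the robot as it stands.
- The arm moves only by the tool carry_out, never from a script. Its argument "rows" is a list of rows, each a list of 3 entries, a list of its own where there are three numbers: the shift along the tool's x, y, z in units of 25 mm (1.0 is 25 mm), then the turn, a rotation vector about the tool's x, y, z in units of 6 degrees (1.0 is 6 degrees), then the gripper command: -1 is shut, 1 is fully open, values between are in proportion. In form: [[[tx, ty, tz], [rx, ry, rz], jaw], ...]. A call has 1 to 12 rows; each row shifts and turns the commanded pose from where the row before left it, along the tool's axes as they then stand; what a row does not reach is not made up. A row lasts 1/8 s, in which the tool goes at most 62.5 mm and 10.7 degrees, less where a joint would pass 70% of its speed; a pose out of reach is approached as far as the arm can. A call is refused whole if a number of a shift passes 1 or a number of a turn 1, either way. A call with a gripper value outside its range is refused whole. The fingers move at their own pace and stop on an object; "force" is the grip in N (left out, the last holds). Time passes only in rows, so rows that do not move let the fingers close. It gives the time, the measured TCP pose, the force and the opening at its end, in the units of the state.
- bot.get_obs(): the state, without advancing time (a new reading comes with each control period).
- imaging.grab_frame(name): name is "scene" or "top" or "wrist"; returns the picture (480x640x3 uint8, red, green, blue); there is no depth.
- imaging.camera_info(name): a dict with "camera_matrix" (3x3 intrinsics, pixels), "k1" (the pictures are not rectified: a ray, as slopes to the right and down, at radius r is drawn at 1 + k1 r^2 times it, then the intrinsics apply), "R" (3x3) and "t" (3): a world point X has camera coordinates R X + t. Camera axes: x right, y down, z forward; pixel columns grow to the right and rows downward; lengths in m; the calibration is good to about 2 mm. A picture is of the moment at which its call begins: read the wrist's pose just before it. camera_info takes no time and is no camera call; for the wrist camera it gives the pose at the moment of the call.
- bot.hand_in(): hands the job in, once; it reports no verdict.
The state is a dict: "time_s": time; "joints": joint angles; "qd": joint speeds; "effort": joint torques, N m; "eef_pos": TCP position; "tcp_rot": TCP orientation; "ft_force": force on the tool from outside, world axes, zero at the start; "moment": the same for the moment, N m; "width": opening from 0.0 (shut) to 1.0 (fully open).
Only numpy, scipy, OpenCV 4.12 (cv2) and the standard library are available. Lean on these libraries where they do the work, as an engineer would, in place of code of your own. Each camera call takes 0.05 s, during which the arm holds its last target. There are 200 camera calls.

### The job

Take the longer of the two standing aluminium extension posts and fit its square socket over the leaning square stub of the tablet mount: the stub may be turned any way, so rest the socket lightly on it and turn the post until it drops over, then push it fully home, down on the collar, until the spring ball clicks in, and let go. Leave the shorter post and everything else standing and lying where it is.

Things in the scene. Friction and masses are not known exactly. Their poses are not given: they have to be found in the camera images.
- long_post: post to fit: plain aluminium, 140 mm long, standing upright on its socket end, 0.25 to 0.46 kg. Origin: centre of the socket's mouth (lower end); z along the post to its top; x, y square to its flat sides. Lower 56 mm: socket block 44 x 44 mm with a 26.5 mm square hole 50 mm deep, open at the mouth; an 18 mm high inner groove for the ball runs round, centred 24 mm from the mouth.
- shaft (a point): on the long post's axis 104 mm from its mouth, where to grip it: the solid square shaft above the socket block, 24 x 24 mm, from 56 to 140 mm (last 6 mm tapered); axes as the post's.
- short_post: a like post only 100 mm long (same socket block, shorter shaft), standing upright near by; it is not wanted and must stay standing where it is. Origin: centre of its underside.
- seat (a point): on the stub's axis at the face of the round collar (58 mm across) below the stub, 73 mm above the counter; the socket's mouth rests here when home. z runs out along the stub, leaning 30 degrees from vertical, roughly to +y (the robot's left); x and y do not follow the stub's turn. The neck stands on a fixed plate, 140 x 110 x 14 mm.
- stub_tip (a point): end of the mount's square steel stub, 46 mm out from seat on its axis. Stub 24 x 24 mm, last 6 mm tapered to 16 mm: 1.25 mm clearance a side; the socket drops on when turned right to about 5 degrees, in any of four quarter turns; turned wrong it stops before 6 mm. The stub's turn about the axis is not reported, differs each time, and is stiff (3 N m). Axes as seat.
- ball (a joint): how far the spring ball (20 mm, in one side of the stub, centred 24 mm above the collar, 5 mm proud) is pressed in, in m; the mouth meets it about 32 mm above the collar and 10 to 24 N pushes over it: 0 standing out (free, or clicked into the groove), about 0.0025 to 0.005 while a socket wall rides over it.
- gel_bottle: bystander: clear hand-gel bottle, 60 mm across, 160 mm tall. Origin: centre of its underside.
- sample_jar: bystander: jar with white lid, 64 mm across, 75 mm tall. Origin: centre of its underside.
- pen_cup: bystander: open black cup, 76 mm across, 95 mm tall. Origin: centre of its underside.
- collar: bystander: loose steel ring lying flat, 60 mm outside, 44 mm inside, 18 mm high. Origin: centre of its underside.
- tablet: bystander: white tablet lying face up, 175 x 245 x 10 mm. Origin: centre of its underside.
- driver: bystander: black-handled screwdriver lying down, about 200 mm long, its handle to its -x.
Not all that is in view belongs to the job. What is shaped like the short_post but green is not meant.

How it is judged:
On the way, in this order (a step that is already met when the one before it is completed fails the run):
1. the longer post is lifted clear of the counter in the gripper (height (world z) of long_post above 0.04 m and contact force between the fingers and long_post above 1 N), for 0.1 s.
2. the post is over the square and its socket wall presses the spring ball in (value of joint ball above 0.0015 m and z of long_post in the frame of seat below 0.034 m and horizontal distance between long_post and seat below 0.03 m), for 0.02 s.
3. the post is home on the collar with the ball clicked in (z of long_post in the frame of seat between -0.003 and 0.003 m and distance between long_post and seat below 0.005 m and angle between the z axis of long_post and the z axis of seat, either way round below 0.12 rad and value of joint ball below 0.0015 m), for 0.2 s.
At the end, for the whole second after the job is handed in: longer post home on the leaning stub: mouth within 3 mm of the collar along the axis and 5 mm of the seat point, within 0.12 rad of the axis, ball out in the groove (pressed under 1.5 mm), at rest; shorter post upright within 0.1 rad and 30 mm of its start (all of step 3 and linear speed of long_post below 0.02 m/s and angle between short_post's own z axis and vertical below 0.1 rad and distance of short_post from where it was at the start of the episode below 0.03 m); the robot touches nothing.
It fails at once if the shorter post is knocked over or moved more than 30 mm (angle between short_post's own z axis and vertical above 0.3 rad or distance of short_post from where it was at the start of the episode above 0.03 m).
It fails at once if any other thing on the counter is moved more than 30 mm (distance of any of gel_bottle, sample_jar, pen_cup, collar, tablet, driver from where it was at the start of the episode above 0.03 m).
It also fails if it takes over 67 s, if anything falls off the work surface, if the arm or the gripper's body presses on something with over 40 N, if the wrist force passes 120 N, or if a joint passes its speed limit or range.

## Working session

There is one attempt and no reset: what is moved stays moved. The work goes in short steps, Python scripts to look and compute and a tool call to move; the robot and the scene stay as the last step left them, time stands still between calls to the robot, and variables do not carry over. Pictures are saved under pics/ and viewed, about 8 in all and at most 12, crops included, and the job is handed in when it is done.

Besides the shell and the picture viewer there is one more tool, called as a command line: name --argument value ..., lists and objects as JSON in quotes. carry_out: Moves the arm, as the interface text tells. Its arguments: {"type":"object","properties":{"rows":{"type":"array","items":{"type":"array"}},"force":{"type":"number"}},"required":["rows"]}

```bash
mkdir -p pics; ls; python3 - <<'E'
from station import bot, imaging
import cv2,numpy as np
o=bot.get_obs();print({k:np.round(v,3).tolist() for k,v in o.items()})
for n in("scene","top","wrist"):
    c=imaging.camera_info(n);print(n,{k:np.round(v,4).tolist() for k,v in c.items()})
    cv2.imwrite(f"pics/{n}0.png",imaging.grab_frame(n)[:,:,::-1])
E
```

```text
pics
{'time_s': 0.0, 'joints': [-1.344, 0.537, -0.004, 1.539, 0.003, 1.067, -0.071], 'qd': [-0.0, -0.0, 0.002, 0.0, 0.001, 0.001, -0.001], 'effort': [0.0, -58.341, 1.049, -25.911, 0.012, 0.01, 0.0], 'eef_pos': [0.187, 0.622, 0.23], 'tcp_rot': [[-0.957, 0.289, -0.0], [0.289, 0.957, -0.002], [-0.0, -0.002, -1.0]], 'ft_force': [0.304, 1.099, 0.034], 'moment': [-0.011, -0.088, 0.002], 'width': 1.003}
scene {'camera_matrix': [[530.9076, 0.0, 315.6182], [0.0, 530.9076, 239.1826], [0.0, 0.0, 1.0]], 'k1': 0.0171, 'R': [[0.1054, 0.9943, 0.0138], [0.6041, -0.053, -0.7951], [-0.7899, 0.0922, -0.6063]], 't': [0.0431, -0.2481, 1.761]}
top {'camera_matrix': [[577.7974, 0.0, 319.5311], [0.0, 577.7974, 246.0386], [0.0, 0.0, 1.0]], 'k1': -0.1549, 'R': [[0.0191, -0.9998, -0.0082], [-0.9811, -0.0171, -0.1927], [0.1925, 0.0117, -0.9812]], 't': [-0.0866, 0.5759, 1.4493]}
wrist {'camera_matrix': [[349.9658, 0.0, 321.0496], [0.0, 349.9658, 240.8403], [0.0, 0.0, 1.0]], 'k1': -0.0644, 'R': [[0.2899, 0.9571, -0.0008], [0.9204, -0.2785, 0.2744], [0.2624, -0.0803, -0.9616]], 't': [-0.6486, -0.0341, 0.379]}
```

View pics/scene0.png

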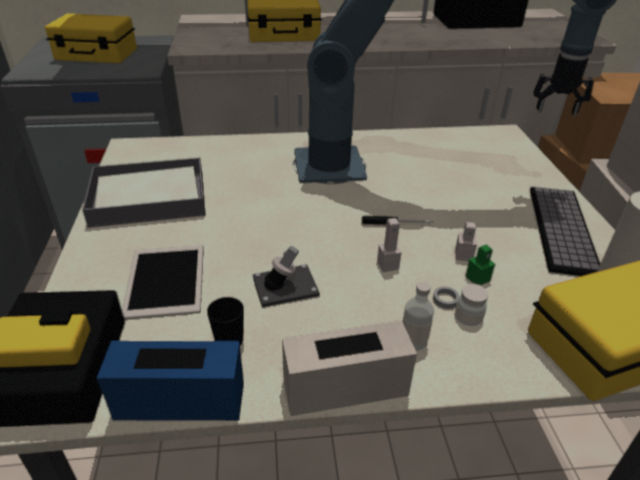

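View pics/top0.png

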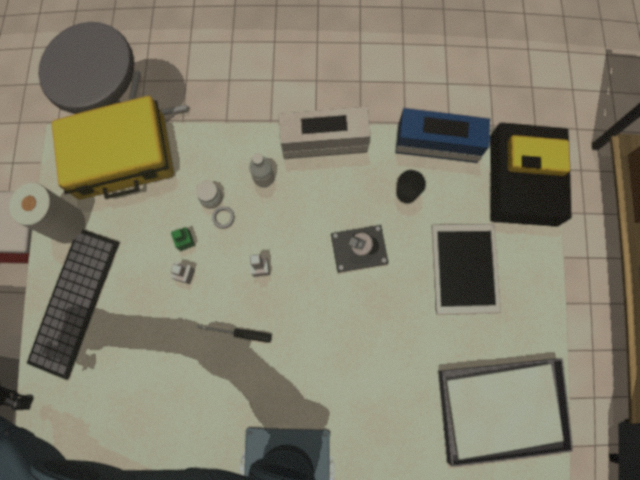

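The scene view shows the long post at about (390,245), the short one at (467,243), the green one at (480,262), and the mount at (287,275) with its stub leaning right, to +y. The top view shows the long post at (259,263), the short one at (181,271), and the mount at (360,246).

```bash
cat > h.py <<'E'
import numpy as np,cv2
from station import bot, imaging
from scipy.spatial.transform import Rotation as Ro
def ray(c,uv):
    K=np.array(c["camera_matrix"]);k=c["k1"]
    p=cv2.undistortPoints(np.array([[uv]],float),K,np.array([k,0,0,0,0.]))[0,0]
    R=np.array(c["R"]);t=np.array(c["t"])
    return -R.T@t, R.T@np.array([p[0],p[1],1])
def onz(c,uv,z):
    o,d=ray(c,uv);return o+d*(z-o[2])/d[2]
def cross(c1,u1,c2,u2):
    o1,d1=ray(c1,u1);o2,d2=ray(c2,u2)
    s=np.linalg.lstsq(np.c_[d1,-d2],o2-o1,rcond=None)[0]
    a=o1+d1*s[0];b=o2+d2*s[1];return (a+b)/2,np.linalg.norm(a-b)
def proj(c,X):
    R=np.array(c["R"]);p=R@np.array(X,float)+np.array(c["t"])
    a=p[:2]/p[2];a=a*(1+c["k1"]*(a@a));K=np.array(c["camera_matrix"])
    return K[:2,:2]@a+K[:2,2]
def go(p,R=None,o=None):
    "tool-frame shift in 25mm units and turn in 6deg units to reach pose"
    o=o or bot.get_obs();T=np.array(o["tcp_rot"])
    s=T.T@(np.array(p)-o["eef_pos"])/.025
    r=Ro.from_matrix(T.T@(R if R is not None else T)).as_rotvec(degrees=True)/6
    return np.round(s,2),np.round(r,2)
def shot(n,f):
    c=imaging.camera_info(n);im=imaging.grab_frame(n)[:,:,::-1].copy();cv2.imwrite(f"pics/{f}.png",im)
    np.savez(f"pics/{f}.npz",**c);return c,im
E
python3 - <<'E'
from h import *
ct=imaging.camera_info("top");cs=imaging.camera_info("scene")
for n,u,z in(("long",(255,257),.14),("longbase",(261,267),.056),("short",(181,268),.1),("mount",(360,249),.014),("gel",(262,165),.16),("cup",(412,182),.095)): print(n,onz(ct,u,z).round(3))
print(onz(cs,(390,265),0).round(3),onz(cs,(392,222),.14).round(3))
a=cv2.imread("pics/top0.png");b=cv2.imread("pics/scene0.png")
f=lambda i,x,y,w,h,s:cv2.resize(i[y:y+h,x:x+w],None,fx=s,fy=s,interpolation=cv2.INTER_CUBIC)
cv2.imwrite("pics/c1.png",np.vstack([np.hstack([f(a,320,210,80,60,5),f(a,240,230,80,60,5)]),np.hstack([f(b,245,235,80,60,5),f(b,350,210,80,60,5)])]))
E
```

```text
long [0.531 0.081 0.14 ]
longbase [0.519 0.075 0.056]
short [0.506 0.274 0.1  ]
mount [ 0.579 -0.184  0.014]
gel [0.761 0.071 0.16 ]
cup [ 0.744 -0.314  0.095]
[0.528 0.091 0.   ] [0.534 0.081 0.14 ]
```

View pics/c1.png

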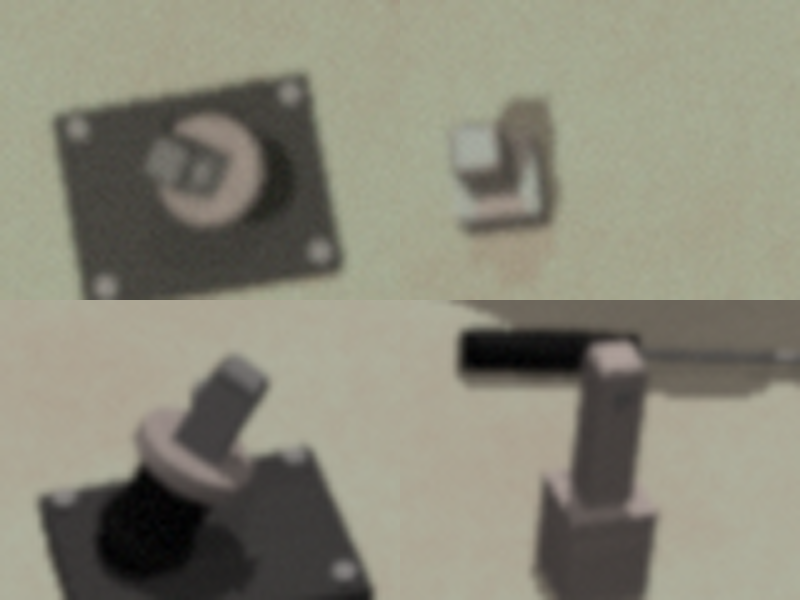

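Crop readings: stub tip at top (353.4,241.6) / scene (294,249.4), collar at top (362.4,243.6), long post top at top (255,259.4) / scene (392.6,220.4). The post is nearly square to the world axes.

```bash
python3 - <<'E'
from h import *
ct=imaging.camera_info("top");cs=imaging.camera_info("scene");cw=imaging.camera_info("wrist")
P,e=cross(ct,(255,259.4),cs,(392.6,220.4));print("posttop",P.round(4),e)
T,e=cross(ct,(353.4,241.6),cs,(294,249.4));print("tip",T.round(4),e)
S=onz(ct,(362.4,243.6),.073);print("seat",S.round(4),"len",np.linalg.norm(T-S),"lean",np.degrees(np.arccos((T-S)[2]/np.linalg.norm(T-S))))
o=bot.get_obs();R=np.array(o["tcp_rot"]);C=-np.array(cw["R"]).T@cw["t"]
print("cam in tool",(R.T@(C-o["eef_pos"])).round(4),"axis",(R.T@np.array(cw["R"])[2]).round(3))
print("to above post",go([P[0],P[1],.30]))
E
```

```text
posttop [0.5254 0.0824 0.138 ] 0.0034545600454436135
tip [ 0.5799 -0.159   0.1097] 0.005295306245287635
seat [ 0.5824 -0.1866  0.073 ] len 0.045990315119868494 lean 37.10532443170247
cam in tool [ 0.0704 -0.0006 -0.1428] axis [-0.274  0.     0.962]
to above post (array([-19.17, -16.76,  -2.75]), array([0., 0., 0.]))
```

carry_out --rows '[[[-0.96,-0.84,-0.14],[0,0,0],1],[[-0.96,-0.84,-0.14],[0,0,0],1],[[-0.96,-0.84,-0.14],[0,0,0],1],[[-0.96,-0.84,-0.14],[0,0,0],1],[[-0.96,-0.84,-0.14],[0,0,0],1],[[-0.96,-0.84,-0.14],[0,0,0],1],[[-0.96,-0.84,-0.14],[0,0,0],1],[[-0.96,-0.84,-0.14],[0,0,0],1],[[-0.96,-0.84,-0.14],[0,0,0],1],[[-0.96,-0.84,-0.14],[0,0,0],1],[[-0.96,-0.84,-0.14],[0,0,0],1],[[-0.96,-0.84,-0.14],[0,0,0],1]]'

```text
time_s: 1.65
eef_pos: [0.3909, 0.2969, 0.2733]
tcp_rot: [[-0.957, 0.289, -0.0], [0.289, 0.957, -0.0], [0.0, -0.0, -1.0]]
ft_force: [1.1, 0.5, -0.3]
width: 0.999
```

carry_out --rows '[[[-0.96,-0.84,-0.14],[0,0,0],1],[[-0.96,-0.84,-0.14],[0,0,0],1],[[-0.96,-0.84,-0.14],[0,0,0],1],[[-0.96,-0.84,-0.14],[0,0,0],1],[[-0.96,-0.84,-0.14],[0,0,0],1],[[-0.96,-0.84,-0.14],[0,0,0],1],[[-0.96,-0.84,-0.14],[0,0,0],1],[[-0.96,-0.84,-0.14],[0,0,0],1],[[0,0,0],[0,0,1],1],[[0,0,0],[0,0,1],1],[[0,0,0],[0,0,1],1],[[0,0,0],[0,0,1],1]]'

```text
time_s: 3.15
eef_pos: [0.5257, 0.0816, 0.3011]
tcp_rot: [[-0.755, 0.656, -0.001], [0.656, 0.755, -0.0], [0.0, -0.0, -1.0]]
ft_force: [-0.2, -0.3, 0.9]
width: 1.001
```

carry_out --rows '[[[0,0,0],[0,0,1],1],[[0,0,0],[0,0,1],1],[[0,0,0],[0,0,1],1],[[0,0,0],[0,0,1],1],[[0,0,0],[0,0,1],1],[[0,0,0],[0,0,1],1],[[0,0,0],[0,0,1],1],[[0,0,0],[0,0,1],1],[[0,0,0],[0,0,0.2],1],[[0,0,0],[0,0,0],1]]'

```text
time_s: 4.4
eef_pos: [0.5259, 0.0817, 0.3012]
tcp_rot: [[-0.002, 1.0, -0.0], [1.0, 0.002, -0.0], [-0.0, -0.0, -1.0]]
ft_force: [0.0, -0.5, 0.4]
width: 0.999
```

```bash
python3 - <<'E'
from h import *
o=bot.get_obs();print({k:np.round(v,3).tolist() for k,v in o.items()})
c,im=shot("wrist","w1")
for X in([.5254,.0824,.14],[.58,-.159,.1097],[.5824,-.1866,.073]):print(proj(c,X).round(0))
E
```

```text
{'time_s': 4.4, 'joints': [-0.651, 0.279, 0.507, 1.793, -0.15, 1.108, -0.091], 'qd': [0.002, -0.0, -0.001, -0.001, 0.001, 0.0, 0.004], 'effort': [-0.086, -38.898, 4.439, -26.182, 0.007, 0.004, -0.122], 'eef_pos': [0.526, 0.082, 0.301], 'tcp_rot': [[-0.002, 1.0, -0.0], [1.0, 0.002, -0.0], [-0.0, -0.0, -1.0]], 'ft_force': [0.017, -0.543, 0.429], 'moment': [-0.013, 0.004, -0.04], 'width': 0.999}
[322. 221.]
[368. 416.]
[365. 412.]
```

View pics/w1.png

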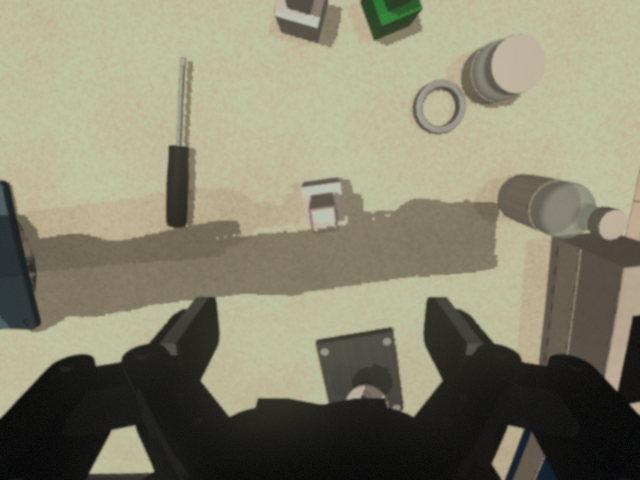

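The post is centred between the fingers (shaft top about (323,217), predicted (322,221)), turned by several degrees. The mount is hidden by the hand. I'll zoom in for the post's turn and centre.

```bash
python3 - <<'E'
from h import *
im=cv2.imread("pics/w1.png");c=imaging.camera_info("wrist")
cv2.imwrite("pics/c2.png",cv2.resize(im[165:240,285:360],None,fx=8,fy=8,interpolation=cv2.INTER_CUBIC))
E
```

```text
(no output)
```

View pics/c2.png

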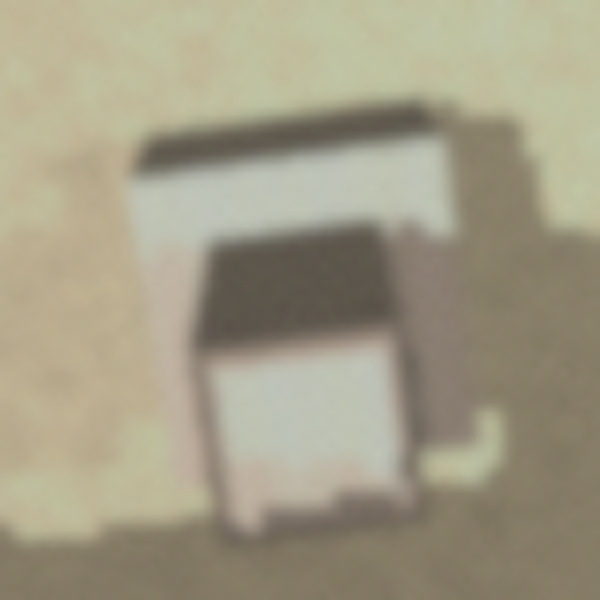

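```bash
python3 - <<'E'
from h import *
d=np.load("pics/w1.npz");c={k:d[k] for k in d};c["k1"]=float(c["k1"])
f=lambda p:(p[0]/8+285-.45,p[1]/8+165-.45)
for z,L in((.056,[(135,178),(445,138),(475,445),(175,487)]),(.134,[(205,345),(400,325),(420,510),(235,535)])):
    Q=np.array([onz(c,f(p),z) for p in L]);e=np.diff(np.r_[Q,Q[:1]],axis=0)
    print(z,Q.mean(0).round(4),np.linalg.norm(e,axis=1).round(4),np.degrees(np.arctan2(e[:,1],e[:,0])).round(1))
E
```

```text
0.056 [0.527  0.0836 0.056 ] [0.0431 0.0435 0.043  0.0442] [   7.4  -83.5 -171.8   96.6]
0.134 [0.5274 0.084  0.134 ] [0.022  0.0215 0.0213 0.0222] [   6.   -83.3 -172.    98.4]
```

Post: axis at (0.527, 0.084), turned +7.2° about z. The sizes come out at 43 mm for the block and 22 mm for the shaft, which agrees with the given ones. Before grasping I'll look at the stub along its axis with an empty hand.

carry_out --rows '[[[-0.92,0.28,0.4],[0,0,0],1],[[-0.92,0.28,0.4],[0,0,0],1],[[-0.92,0.28,0.4],[0,0,0],1],[[-0.92,0.28,0.4],[0,0,0],1],[[-0.92,0.28,0.4],[0,0,0],1],[[-0.92,0.28,0.4],[0,0,0],1],[[-0.92,0.28,0.4],[0,0,0],1],[[-0.92,0.28,0.4],[0,0,0],1],[[0,0,0],[0,-1,0],1],[[0,0,0],[0,-1,0],1],[[0,0,0],[0,-1,0],1],[[0,0,0],[0,-1,0],1]]'

```text
time_s: 5.95
eef_pos: [0.5823, -0.1021, 0.2216]
tcp_rot: [[-0.002, 1.0, 0.001], [0.912, 0.002, -0.409], [-0.409, 0.0, -0.912]]
ft_force: [-0.3, -0.2, -1.3]
width: 1.001
```

carry_out --rows '[[[0,0,0],[0,-1,0],1],[[0,0,0],[0,0,0],1],[[0,0,0],[0,0,0],1]]'

```text
time_s: 6.32
eef_pos: [0.582, -0.1032, 0.2216]
tcp_rot: [[0.0, 1.0, -0.0], [0.867, -0.0, -0.499], [-0.499, 0.0, -0.867]]
ft_force: [0.2, -0.3, 0.1]
width: 1.001
```

```bash
python3 - <<'E'
from h import *
o=bot.get_obs();print({k:np.round(v,3).tolist() for k,v in o.items() if k in("joints","eef_pos","tcp_rot","time_s")})
c,im=shot("wrist","w2")
p=proj(c,[.58,-.162,.112]).astype(int);print(p)
x,y=np.clip(p[0]-50,0,539),np.clip(p[1]-50,0,379)
print(x,y)
cv2.imwrite("pics/c3.png",cv2.resize(im[y:y+100,x:x+100],None,fx=6,fy=6,interpolation=cv2.INTER_CUBIC))
E
```

```text
{'time_s': 6.325, 'joints': [-0.73, 0.603, 0.765, 1.795, 0.148, 0.922, -0.147], 'eef_pos': [0.582, -0.103, 0.222], 'tcp_rot': [[0.0, 1.0, -0.0], [0.867, -0.0, -0.499], [-0.499, 0.0, -0.867]]}
[320 228]
270 178
```

View pics/c3.png

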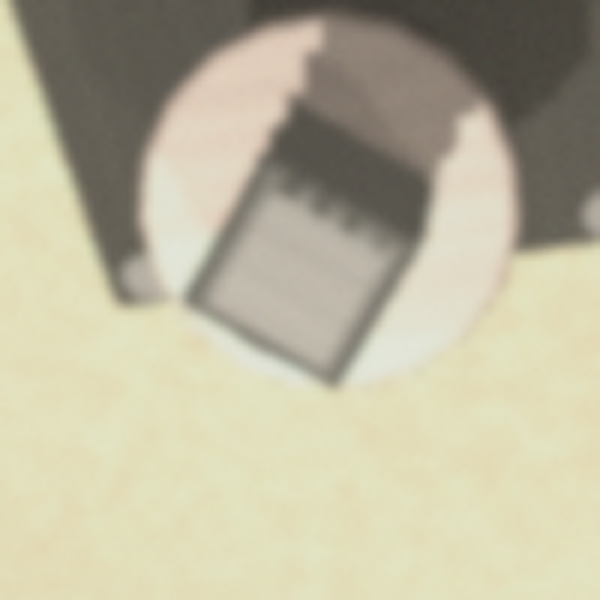

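The view along the axis is clear. Collar circle, in crop pixels: x from 140 to 520, y from 12 to 388. Stub tip face corners: (272,178), (400,245), (330,372), (205,300).

```bash
python3 - <<'E'
from h import *
d=np.load("pics/w2.npz");c={k:d[k] for k in d};c["k1"]=float(c["k1"])
f=lambda p:(p[0]/6+270-.4,p[1]/6+178-.4)
ax=np.array([0,.5,.866])
def onp(uv,p0,n):
    o,r=ray(c,uv);return o+r*((p0-o)@n)/(r@n)
S=onz(c,f((330,200)),.073);print("seat",S.round(4))
for it in range(3):
    E=np.array([onp(f(p),S,ax) for p in((140,210),(520,200),(335,12),(340,388))])
    C=E[:2].mean(0)*[1,0,0]+E[2:].mean(0)*[0,1,1]
    T0=S+.046*ax;Q=np.array([onp(f(p),T0,ax) for p in((272,178),(400,245),(330,372),(205,300))])
    T=onz(c,f((302,274)),.073+.046*.866)
    ax=Q.mean(0)-S;ax[2]=.866*np.linalg.norm(ax); ax[:2]*=.5/np.hypot(*ax[:2]);ax[2]=.866
print("collar diam",np.linalg.norm(E[1]-E[0]),np.linalg.norm(E[3]-E[2]),C.round(4))
print("tip",T.round(4),Q.mean(0).round(4),"len",np.linalg.norm(T-S),"az",np.degrees(np.arctan2(T[1]-S[1],T[0]-S[0])),np.degrees(np.arccos((T-S)[2]/np.linalg.norm(T-S))))
# turn measured against tool-like frame: tool x = y-ish in plane
o=bot.get_obs();R=np.array(o["tcp_rot"])
for L in (Q,np.array([onp(f(p),S+.040*ax,ax) for p in((188,300),(335,385))]),np.array([onp(f(p),S+.0*ax,ax) for p in((290,97),(430,180))])):
    e=np.diff(L,axis=0)@R;print(np.linalg.norm(e,axis=1).round(4),np.degrees(np.arctan2(e[:,1],e[:,0])).round(1))
E
```

```text
seat [ 0.584  -0.1781  0.073 ]
collar diam 0.05705549219797281 0.05714636437247929 [ 0.5837 -0.1786  0.0734]
tip [ 0.5799 -0.1561  0.1128] [ 0.5799 -0.156   0.1131] len 0.045676416612913544 az 100.36141595517161 29.29230795442614
[0.0184 0.0192 0.0187] [ 117.2 -152.5  -60.2]
[0.0226] [119.9]
[0.0241] [120.2]
```

Seat is at about (0.584, -0.178, 0.073), axis azimuth 100°, lean 29-30°. The length comes out at 45.7 mm and the collar at 57 mm, both as they should be. The stub is turned about +29° from the tool axes. Now back to the post to grasp it.

carry_out --rows '[[[0,0,0],[0,1,0],1],[[0,0,0],[0,1,0],1],[[0,0,0],[0,1,0],1],[[0,0,0],[0,1,0],1],[[0,0,0],[0,1,0],1],[[0.93,-0.28,-0.1],[0,0,0],1],[[0.93,-0.28,-0.1],[0,0,0],1],[[0.93,-0.28,-0.1],[0,0,0],1],[[0.93,-0.28,-0.1],[0,0,0],1],[[0.93,-0.28,-0.1],[0,0,0],1],[[0.93,-0.28,-0.1],[0,0,0],1],[[0.93,-0.28,-0.1],[0,0,0],1]]'

```text
time_s: 7.88
eef_pos: [0.5332, 0.0595, 0.2399]
tcp_rot: [[0.002, 1.0, 0.002], [1.0, -0.002, 0.001], [0.001, 0.002, -1.0]]
ft_force: [0.1, -0.6, 0.2]
width: 1.0
```

carry_out --rows '[[[0.93,-0.24,-0.1],[0,0,0],1],[[0,0,0],[0,0,-0.6],1],[[0,0,0],[0,0,-0.6],1],[[0,0,0],[0,0,0],1]]'

```text
time_s: 8.38
eef_pos: [0.5274, 0.0822, 0.2421]
tcp_rot: [[-0.123, 0.992, 0.001], [0.992, 0.123, 0.001], [0.001, 0.002, -1.0]]
ft_force: [0.1, -0.2, 0.3]
width: 1.003
```

```bash
python3 - <<'E'
from h import *
o=bot.get_obs();print(o["time_s"],o["eef_pos"],np.round(o["tcp_rot"],3),go([.5272,.0838,.085]))
c,im=shot("wrist","w3")
p=proj(c,[.527,.084,.1]).astype(int);x,y=np.clip(p[0]-60,0,519),np.clip(p[1]-60,0,359);print(p,x,y)
for z in(.056,.134):
    h=.022 if z<.1 else .012;a=np.radians(7.2)
    q=[proj(c,[.5272+h*(i*np.cos(a)-j*np.sin(a)),.0838+h*(i*np.sin(a)+j*np.cos(a)),z]) for i,j in((1,1),(1,-1),(-1,-1),(-1,1))]
    cv2.polylines(im,[np.int32(np.round(np.array(q)*8)).reshape(-1,1,2)],True,(0,0,255),1,cv2.LINE_AA,3)
cv2.imwrite("pics/c4.png",cv2.resize(im[y:y+120,x:x+120],None,fx=5,fy=5,interpolation=cv2.INTER_CUBIC))
E
```

```text
8.375 [0.52738851 0.08224738 0.2421446 ] [[-0.123  0.992  0.001]
 [ 0.992  0.123  0.001]
 [ 0.001  0.002 -1.   ]] (array([ 0.06, -0.01,  6.29]), array([0., 0., 0.]))
[321 225] 261 165
```

View pics/c4.png

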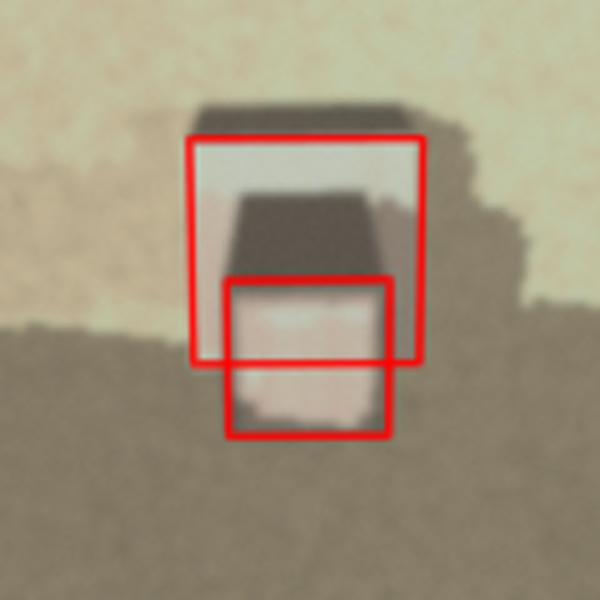

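The drawn outline lies on the post, so I'll descend and grip.

carry_out --rows '[[[0.06,0,0.9],[0,0,0],1],[[0,0,0.9],[0,0,0],1],[[0,0,0.9],[0,0,0],1],[[0,0,0.9],[0,0,0],1],[[0,0,0.9],[0,0,0],1],[[0,0,0.9],[0,0,0],1],[[0,0,0.88],[0,0,0],1],[[0,0,0],[0,0,0],1],[[0,0,0],[0,0,0],-1],[[0,0,0],[0,0,0],-1],[[0,0,0],[0,0,0],-1],[[0,0,0],[0,0,0],-1]]' --force 80

```text
time_s: 9.93
eef_pos: [0.5275, 0.0854, 0.085]
tcp_rot: [[-0.126, 0.992, 0.001], [0.992, 0.126, 0.0], [0.0, 0.001, -1.0]]
ft_force: [1.3, -1.2, 3.7]
width: 0.269
```

carry_out --rows '[[[0,0,0],[0,0,0],-1],[[0,0,0],[0,0,0],-1],[[0,0,0],[0,0,0],-1]]'

```text
time_s: 10.3
eef_pos: [0.5275, 0.0853, 0.085]
tcp_rot: [[-0.126, 0.992, 0.001], [0.992, 0.126, 0.0], [0.0, 0.001, -1.0]]
ft_force: [-0.8, -0.5, 6.8]
width: 0.271
```

carry_out --rows '[[[0,0,-0.4],[0,0,0],-1],[[0,0,-0.8],[0,0,0],-1],[[0,0,-0.8],[0,0,0],-1],[[0,0,-0.8],[0,0,0],-1],[[0,0,-0.8],[0,0,0],-1],[[0,0,-0.8],[0,0,0],-1],[[0,0,-0.8],[0,0,0],-1],[[0,0,-0.6],[0,0,0],-1],[[0,0,0],[0,0,0],-1]]'

```text
time_s: 11.42
eef_pos: [0.5272, 0.0852, 0.2302]
tcp_rot: [[-0.126, 0.992, 0.002], [0.992, 0.126, 0.001], [0.0, 0.002, -1.0]]
ft_force: [-0.0, 0.0, -2.6]
width: 0.275
```

```bash
cat >> h.py <<'E'
S=np.array([.584,-.1783,.073])
def goal(az=100,lean=30,turn=29.5):
    a,l=np.radians([az,lean]);ax=np.array([np.sin(l)*np.cos(a),np.sin(l)*np.sin(a),np.cos(l)])
    R2=np.c_[[0,.866,-.5],[1,0,0],[0,-.5,-.866]]
    v=np.cross(R2[:,2],-ax);s=np.linalg.norm(v)
    Q=Ro.from_rotvec(v/s*np.arcsin(s)) if s>1e-6 else Ro.identity()
    return ax,Q.as_matrix()@R2@Ro.from_euler("z",turn,degrees=True).as_matrix()
E
python3 - <<'E'
from h import *
o=bot.get_obs();ax,R=goal();print(o["time_s"],o["eef_pos"],o["width"],o["ft_force"],ax.round(3));print(go(S+ax*.185,R,o));print(np.round(o["joints"],2))
E
```

```text
11.425 [0.5271983  0.08523545 0.23015934] 0.2751889870411363 [-0.01654768  0.0121421  -2.61227921] [-0.087  0.492  0.866]
(array([-7.05,  0.75, -0.12]), array([-1.76, -4.77,  5.76]))
[-0.61  0.36  0.46  1.87 -0.2   0.95  0.06]
```

carry_out --rows '[[[-0.88,0.09,0],[0,0,0],-1],[[-0.88,0.09,0],[0,0,0],-1],[[-0.88,0.09,0],[0,0,0],-1],[[-0.88,0.09,0],[0,0,0],-1],[[-0.88,0.09,0],[0,0,0],-1],[[-0.88,0.1,-0.05],[0,0,0],-1],[[-0.88,0.1,-0.05],[0,0,0],-1],[[-0.88,0.1,0],[0,0,0],-1]]'

```text
time_s: 12.42
eef_pos: [0.567, -0.0876, 0.2307]
tcp_rot: [[-0.126, 0.992, -0.002], [0.992, 0.126, 0.0], [0.0, -0.002, -1.0]]
ft_force: [0.2, 1.3, -3.2]
width: 0.271
```

carry_out --rows '[[[0,0,0],[-0.22,-0.6,0.72],-1],[[0,0,0],[-0.22,-0.6,0.72],-1],[[0,0,0],[-0.22,-0.6,0.72],-1],[[0,0,0],[-0.22,-0.6,0.72],-1],[[0,0,0],[-0.22,-0.6,0.72],-1],[[0,0,0],[-0.22,-0.6,0.72],-1],[[0,0,0],[-0.22,-0.6,0.72],-1],[[0,0,0],[-0.22,-0.57,0.72],-1],[[0,0,0],[0,0,0],-1],[[0,0,0],[0,0,0],-1]]'

```text
time_s: 13.68
eef_pos: [0.5671, -0.0875, 0.2315]
tcp_rot: [[0.489, 0.868, 0.085], [0.778, -0.39, -0.493], [-0.395, 0.307, -0.866]]
ft_force: [1.3, -0.5, -2.5]
width: 0.271
```

```bash
python3 - <<'E'
from h import *
o=bot.get_obs();ax,R=goal();print(o["time_s"],o["width"],o["ft_force"],np.round(o["joints"],2));print(go(S+ax*.185,R,o));print("advance to 55mm",go(S+ax*.14,R,o))
c,im=shot("wrist","w4");cs,i2=shot("scene","s4");ct,i3=shot("top","t4")
M=o["eef_pos"]+np.array(o["tcp_rot"])[:,2]*.085
print("mouth pred",M,"in wrist",proj(c,M),"tip",proj(c,S+ax*.046))
b=cv2.resize(i2[215:315,240:340],None,fx=4,fy=4,interpolation=3);t=cv2.resize(i3[190:290,310:410],None,fx=4,fy=4,interpolation=3)
x,y=220,170
w=cv2.resize(im[y:y+200,x:x+200],None,fx=2,fy=2,interpolation=3)
cv2.imwrite("pics/c5.png",np.vstack([np.hstack([b,t]),np.hstack([w,np.zeros_like(w)])])[:, :800][:800])
cv2.imwrite("pics/c5.png",cv2.resize(cv2.imread("pics/c5.png"),(600,600)))
E
```

```text
13.675 0.27144182385793736 [ 1.25303405 -0.47790472 -2.46800586] [-0.89  0.57  0.91  1.9   0.11  0.82 -0.64]
(array([-0.  ,  0.04, -0.06]), array([-0.01,  0.01,  0.02]))
advance to 55mm (array([0.  , 0.05, 1.74]), array([-0.01,  0.01,  0.02]))
mouth pred [ 0.57434651 -0.12938023  0.15791825] in wrist [322.34798151 246.34180788] tip [323.74789249 227.79037562]
```

View pics/c5.png

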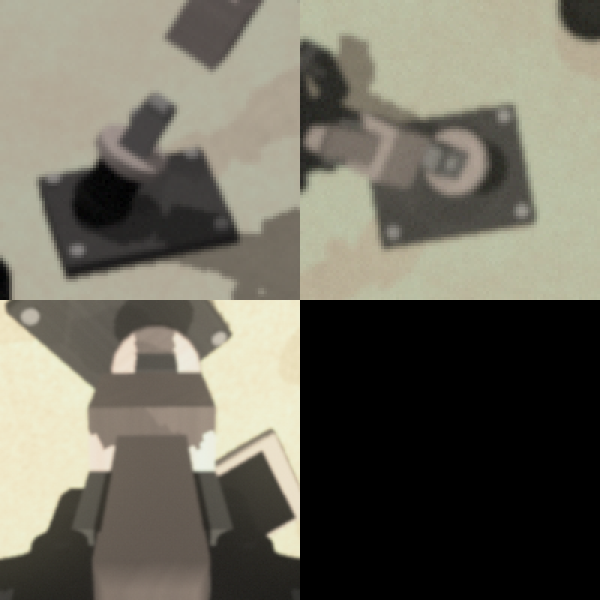

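The scene and top views show the socket in line with the stub, and the wrist view shows the stub sides parallel to the post's. Stub centre column 323.7 matches the prediction. Advancing, then feeling gently.

carry_out --rows '[[[0,0.04,0.5],[0,0,0],-1],[[0,0,0.6],[0,0,0],-1],[[0,0,0.6],[0,0,0],-1],[[0,0,0],[0,0,0],-1],[[0,0,0],[0,0,0],-1]]'

```text
time_s: 14.45
eef_pos: [0.5722, -0.1086, 0.1953]
tcp_rot: [[0.49, 0.868, 0.086], [0.777, -0.39, -0.494], [-0.395, 0.309, -0.865]]
ft_force: [0.1, -0.2, -2.9]
width: 0.272
```

```bash
cat > st.py <<'E'
from h import *
o=bot.get_obs();ax,R=goal();T=np.array(o["tcp_rot"]);D=T.T@(o["eef_pos"]-S)
h=(o["eef_pos"]-T[:,2]*-.085-S)
print("t",round(o["time_s"],2),"w",round(o["width"],3),"F tool",(T.T@np.array(o["ft_force"])).round(1),"M tool",(T.T@np.array(o["moment"])).round(2),"mouth h mm",(h@ax*1e3).round(1),"lat (tool) mm",((T.T@h)[:2]*1e3).round(1))
print(go(S+ax*.085,R,o))
E
python3 st.py
```

```text
t 14.45 w 0.272 F tool [ 1.  -0.7  2.6] M tool [0.48 0.69 0.01] mouth h mm 56.3 lat (tool) mm [0.1 0.3]
(array([-0.01, -0.01,  2.25]), array([-0.  ,  0.02,  0.01]))
```

carry_out --rows '[[[0,0,0.15],[0,0,0],-1],[[0,0,0.15],[0,0,0],-1],[[0,0,0.1],[0,0,0],-1],[[0,0,0.1],[0,0,0],-1],[[0,0,0],[0,0,0],-1]]'

```text
time_s: 15.08
eef_pos: [0.573, -0.1147, 0.1844]
tcp_rot: [[0.49, 0.868, 0.086], [0.777, -0.39, -0.494], [-0.395, 0.308, -0.866]]
ft_force: [0.3, -0.1, -3.4]
width: 0.27
```

```bash
python3 st.py
```

```text
t 15.07 w 0.27 F tool [ 1.4 -0.8  3. ] M tool [ 0.58  0.74 -0.  ] mouth h mm 43.7 lat (tool) mm [ 0. -0.]
(array([-0.01, -0.  ,  1.75]), array([-0.  ,  0.02,  0.01]))
```

Already 2 mm over the tip with no contact. Continuing to just above the ball.

carry_out --rows '[[[0,0,0.1],[0,0,0],-1],[[0,0,0.1],[0,0,0],-1],[[0,0,0.1],[0,0,0],-1],[[0,0,0],[0,0,0],-1]]'

```text
time_s: 15.58
eef_pos: [0.5736, -0.1185, 0.1778]
tcp_rot: [[0.49, 0.868, 0.085], [0.777, -0.39, -0.494], [-0.395, 0.308, -0.865]]
ft_force: [-0.3, -0.2, -2.5]
width: 0.272
```

```bash
python3 st.py
```

```text
t 15.57 w 0.272 F tool [ 0.7 -1.   2.3] M tool [ 0.55  0.67 -0.02] mouth h mm 36.1 lat (tool) mm [-0. -0.]
(array([-0.01, -0.  ,  1.45]), array([-0.01,  0.02,  0.01]))
```

carry_out --rows '[[[0,0,0.1],[0,0,0],-1],[[0,0,0.1],[0,0,0],-1],[[0,0,0.1],[0,0,0],-1],[[0,0,0.1],[0,0,0],-1],[[0,0,0],[0,0,0],-1]]'

```text
time_s: 16.2
eef_pos: [0.5745, -0.124, 0.1696]
tcp_rot: [[0.49, 0.867, 0.086], [0.777, -0.39, -0.494], [-0.395, 0.309, -0.865]]
ft_force: [-0.5, -1.6, -0.4]
width: 0.272
```

```bash
python3 st.py
```

```text
t 16.2 w 0.272 F tool [-1.3  0.1  1.1] M tool [0.31 0.07 0.01] mouth h mm 26.2 lat (tool) mm [-0.6  0.4]
(array([ 0.02, -0.02,  1.05]), array([-0.  ,  0.02,  0.  ]))
```

It dropped over, with small lateral forces as the ball is being ridden. Continuing toward home.

carry_out --rows '[[[0,0,0.1],[0,0,0],-1],[[0,0,0.1],[0,0,0],-1],[[0,0,0.1],[0,0,0],-1],[[0,0,0.1],[0,0,0],-1],[[0,0,0.1],[0,0,0],-1],[[0,0,0.1],[0,0,0],-1],[[0,0,0],[0,0,0],-1]]'

```text
time_s: 17.08
eef_pos: [0.5755, -0.1312, 0.156]
tcp_rot: [[0.49, 0.867, 0.085], [0.777, -0.39, -0.494], [-0.395, 0.308, -0.865]]
ft_force: [-1.1, -5.0, -4.2]
width: 0.269
```

```bash
python3 st.py
```

```text
t 17.07 w 0.269 F tool [-2.8 -0.3  6. ] M tool [ 0.16 -0.28  0.05] mouth h mm 10.8 lat (tool) mm [-0.3 -0.2]
(array([0.01, 0.01, 0.43]), array([-0.01,  0.02,  0.  ]))
```

carry_out --rows '[[[0,0,0.1],[0,0,0],-1],[[0,0,0.1],[0,0,0],-1],[[0,0,0.1],[0,0,0],-1],[[0,0,0.06],[0,0,0],-1],[[0,0,0],[0,0,0],-1]]'

```text
time_s: 17.7
eef_pos: [0.5765, -0.1352, 0.1482]
tcp_rot: [[0.49, 0.868, 0.086], [0.777, -0.39, -0.493], [-0.395, 0.308, -0.866]]
ft_force: [-0.6, -5.9, -5.7]
width: 0.272
```

```bash
python3 st.py
```

```text
t 17.7 w 0.272 F tool [-2.6  0.1  7.7] M tool [ 0.32 -0.15 -0.04] mouth h mm 2.0 lat (tool) mm [ 0.2 -0.1]
(array([-0.01,  0.  ,  0.08]), array([-0.  ,  0.01,  0.01]))
```

The post is being pulled in (ball entering the groove). I'll press on to the collar until it reacts.

carry_out --rows '[[[0,0,0.05],[0,0,0],-1],[[0,0,0.05],[0,0,0],-1],[[0,0,0.05],[0,0,0],-1],[[0,0,0],[0,0,0],-1]]'

```text
time_s: 18.2
eef_pos: [0.5777, -0.1361, 0.1452]
tcp_rot: [[0.489, 0.868, 0.087], [0.778, -0.389, -0.493], [-0.393, 0.309, -0.866]]
ft_force: [-0.2, 0.1, -2.8]
width: 0.273
```

```bash
python3 st.py
```

```text
t 18.2 w 0.273 F tool [ 1.1 -1.   2.3] M tool [ 0.51  0.76 -0.01] mouth h mm -1.1 lat (tool) mm [1.3 0.4]
(array([-0.05, -0.01, -0.04]), array([ 0.01, -0.  ,  0.01]))
```

carry_out --rows '[[[0,0,0.05],[0,0,0],-1],[[0,0,0.05],[0,0,0],-1],[[0,0,0],[0,0,0],-1]]'

```text
time_s: 18.58
eef_pos: [0.578, -0.1361, 0.1451]
tcp_rot: [[0.489, 0.868, 0.087], [0.779, -0.39, -0.492], [-0.393, 0.308, -0.866]]
ft_force: [-12.7, 15.5, 28.5]
width: 0.27
```

```bash
python3 st.py
```

```text
t 18.57 w 0.27 F tool [ -5.3  -8.3 -33.5] M tool [ 2.38 -0.67  0.01] mouth h mm -1.3 lat (tool) mm [1.6 0.6]
(array([-0.06, -0.03, -0.05]), array([-0.  , -0.01,  0.01]))
```

Solid stop with 33 N on the collar at the expected depth. Easing off, then releasing and retreating along the axis.

carry_out --rows '[[[0,0,-0.1],[0,0,0],-1],[[0,0,0],[0,0,0],-1],[[0,0,0],[0,0,1e-09],-0.2],[[0,0,0],[0,0,0],1],[[0,0,0],[0,0,0],1],[[0,0,0],[0,0,0],1],[[0,0,0],[0,0,0],1],[[0,0,0],[0,0,0],1]]'

```text
time_s: 19.58
eef_pos: [0.577, -0.1369, 0.1453]
tcp_rot: [[0.49, 0.868, 0.086], [0.777, -0.39, -0.493], [-0.395, 0.308, -0.866]]
ft_force: [0.0, -0.2, -0.9]
width: 1.0
```

carry_out --rows '[[[0,0,-0.4],[0,0,0],1],[[0,0,-0.9],[0,0,0],1],[[0,0,-0.9],[0,0,0],1],[[0,0,-0.9],[0,0,0],1],[[0,0,-0.9],[0,0,0],1],[[0,0,-0.9],[0,0,0],1],[[0,0,-0.9],[0,0,0],1],[[0,0,0],[0,0,0],1],[[0,0,0],[0,0,0],1]]'

```text
time_s: 20.7
eef_pos: [0.5641, -0.0656, 0.2705]
tcp_rot: [[0.49, 0.868, 0.085], [0.777, -0.39, -0.493], [-0.395, 0.308, -0.866]]
ft_force: [-0.6, 0.1, 0.1]
width: 1.003
```

```bash
python3 - <<'E'
from h import *
o=bot.get_obs();ax,R=goal();print(o["time_s"],o["width"],o["ft_force"])
c,im=shot("wrist","w5");cs,i2=shot("scene","s5");ct,i3=shot("top","t5")
print("top of post pred: wrist",proj(c,S+ax*.134),"scene",proj(cs,S+ax*.14),"top",proj(ct,S+ax*.14))
for n,C in(("wrist",c),("scene",cs),("top",ct)):print(n,"seat",proj(C,S).round(1))
b=cv2.resize(i2[215:315,240:340],None,fx=4,fy=4,interpolation=3);t=cv2.resize(i3[190:290,310:410],None,fx=4,fy=4,interpolation=3)
w=cv2.resize(im[170:370,220:420],None,fx=2,fy=2,interpolation=3);s=cv2.resize(i2[180:330,330:530],(400,400))
cv2.imwrite("pics/c6.png",cv2.resize(np.vstack([np.hstack([b,t]),np.hstack([w,s])]),(600,600)))
E
```

```text
20.7 1.002624620650759 [-0.5984023   0.07121521  0.14668046]
top of post pred: wrist [322.74766573 242.77977447] scene [314.39678119 216.13436404] top [333.05353186 237.31185413]
wrist seat [322.3 207.7]
scene seat [284.9 263.2]
top seat [359.2 242.9]
```

View pics/c6.png

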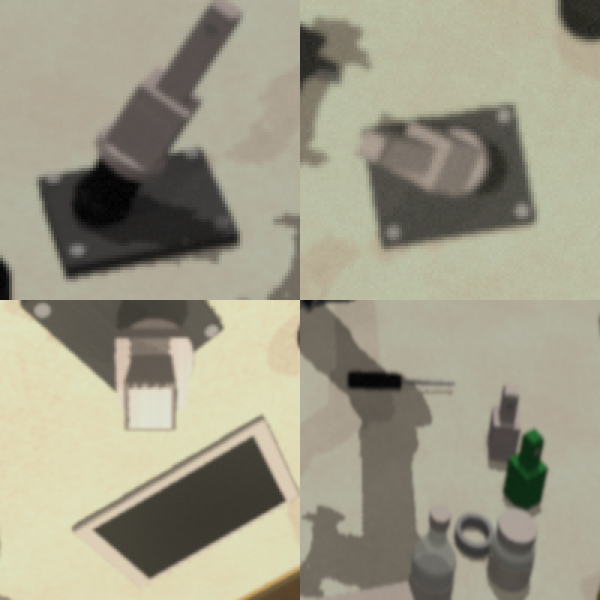

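The post sits on the collar with its top within about 2 px of the predicted place. The short post, green post and bystanders are untouched, and the gripper is open and clear.

```bash
python3 -c "
from station import bot
print(bot.hand_in())"
```

```text
the job is handed in; nothing more can be done
None
```

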